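# Sort bar offcuts on a roll ramp

### The job

Two titanium bar offcuts lie on the ledge of the wooden roll ramp, one that rolls and one that does not. Without lifting them off the ledge, nudge each bar over its edge until it is wholly on the slope, then back off so that it is free: the one that rolls must run down into the trough by itself and stay there. Pick up the bar that stays on the slope and lay it flat inside the metal tray (do not throw or drop it in), leaving the things around alone.

Things in the scene. Friction and masses are not known exactly. Their poses are not given: they have to be found in the camera images.
- ramp: wooden roll ramp fixed to the worktop, 270 x 230 mm. Origin on its underside; x points downhill, y across, z up. Along x: ledge -122 to -80 mm, slope of 9 degrees -80 to +80 mm (55 falling to 30 mm high), trough 80 to 140 mm, end wall 48 mm high. Two lanes, middles at y = +56 and -56 mm; kerbs 8 mm high along the sides and between them leave 106 mm per lane
- ramp_crest (a point): middle of the edge between ledge and slope, 55 mm above the worktop; axes as the ramp's. The ledge tips back by 2.5 degrees, so that bars rest against low stop lugs at its rear edge (4 mm high, 12 mm wide, 33 mm either side of each lane's middle; nothing stands behind them)
- ramp_trough (a point): middle of the trough's rubber floor, 6 mm above the worktop; the floor is 60 mm long downhill and spans both lanes
- bar_a_center (a point): one of two silvery titanium bar offcuts, both 80 mm long, 20 mm across, about 110 g; one is round, the other square in section (which is which is not told: the ramp shows it). Its centre; its y axis runs along its length. At the start one lies in each lane on the ledge, length across the ramp, against the lugs, centre 64 mm up and 25 mm uphill of the crest
- bar_b_center (a point): one of two silvery titanium bar offcuts, both 80 mm long, 20 mm across, about 110 g; one is round, the other square in section (which is which is not told: the ramp shows it). Its centre; its y axis runs along its length. At the start one lies in each lane on the ledge, length across the ramp, against the lugs, centre 64 mm up and 25 mm uphill of the crest (the other bar)
- tray: open aluminium tray, loose, 110 (x) x 130 (y) x 26 mm, walls and floor 3 mm thick, beside the ramp on its left or right. Origin at the centre of its underside
- bur_case: closed blue-grey flat case 72 x 111 x 24 mm, a bystander, on the side of the ramp opposite the tray; origin at its underside's centre
- pliers: wire bending pliers with red handles, 133 mm long, lying flat, a bystander on the far right of the worktop; origin at its underside's centre
- jar_powder: white screw-top jar, 53 mm wide and 62 mm tall, a bystander behind the ramp; origin at its underside's centre
Mind the look-alikes: they are no part of the job. Leave any yellow look-alike of the part that bears bar_b_center alone.

How it is judged:
On the way:
1. the bar that does not roll has been released on the slope: wholly past the crest, at rest there, untouched by the robot (x of bar_b_center in the frame of ramp between -0.076 and 0.08 m and z of bar_b_center in the frame of ramp between 0.034 and 0.07 m and linear speed of bar_b below 0.02 m/s and contact force between the fingers and bar_b below 0.1 N), for 0.3 s.
At the end, for the whole second after the job is handed in: The rolling bar lies at rest on the ramp's trough floor (centre less than 24 mm above the worktop), the other lies flat and at rest inside the tray (centre less than 22 mm above the tray's underside), the tray upright (x of bar_a_center in the frame of ramp between 0.078 and 0.142 m and y of bar_a_center in the frame of ramp between -0.115 and 0.115 m and z of bar_a_center in the frame of ramp below 0.024 m and linear speed of each of bar_a, bar_b below 0.03 m/s and x of bar_b_center in the frame of tray between -0.055 and 0.055 m and y of bar_b_center in the frame of tray between -0.065 and 0.065 m and z of bar_b_center in the frame of tray between 0.005 and 0.022 m and angle between tray's own z axis and vertical below 0.1 rad); the robot touches nothing.
It fails at once if a bar is lifted off the ledge instead of being pushed (the one that rolls by 40 mm anywhere; the other by 18 to 31 mm while over the rear of the ledge) (z of bar_a_center in the frame of ramp above 0.105 m or (x of bar_b_center in the frame of ramp between -0.135 and -0.095 m and y of bar_b_center in the frame of ramp between -0.1 and 0.1 m and z of bar_b_center in the frame of ramp between 0.082 and 0.095 m)).
It fails at once if the bar that rolls is pushed or held more than halfway down the slope instead of rolling by itself (x of bar_a_center in the frame of ramp above 0 m and contact force between the fingers and bar_a above 0.5 N).
It fails at once if the other bar is thrown or dropped (faster than 1.3 m/s) (linear speed of bar_b above 1.3 m/s).
It fails at once if the bur case, the pliers or the jar is pushed more than 30 mm (distance of any of bur_case, pliers, jar_powder from where it was at the start of the episode above 0.03 m).
It also fails if it takes over 64 s, if anything falls off the work surface, if the arm or the gripper's body presses on something with over 40 N, if the wrist force passes 120 N, or if a joint passes its speed limit or range.

### The arm

A 6-joint arm with a two-finger parallel gripper is mounted at the origin on a cart in front of the work surface, level with it; the furniture and walls round the work are solid. World frame = base frame: x ahead of the robot, y to its left, z up, the work surface at z = 0. Lengths are in m, angles in rad, forces in N, time in s.
With the tool pointing down it reaches from about 0.4 to 0.825 m from the base axis. Payload 7 kg.
Tool frame: the origin (TCP) lies between the finger pads; the fingertips stand 8 mm ahead of it and the grasp point (between the pads) lies 11 mm behind it (arm.finger_overhang is the distance from the TCP to the fingertips, in m); z points along the fingers, y is the line along which they close (so a half turn about z gives the same grasp; the last joint's range is limited). The gripper opens to 88 mm and grips with 3 to 60 N. Pads are 19 mm wide; open, the fingers measure 130 mm over their backs; the gripper's body (78 mm by 193 mm) begins 47 mm behind the grasp point.
Start: joints at [1.408, 0.359, 0.012, 0, -1.224, -0.288], TCP at [0.294, 0.608, 0.235] pointing down, gripper open.
Joint ranges: [-3.07, 3.07], [-1.43, 2.12], [-1.02, 1.25], [-3.03, 1.67], [-3.05, -0], [-3.03, 3.03]. Speed limits (rad/s): [2.39, 2.39, 3.01, 3.14, 3.14, 3.14].

### API

Orientations are given as [roll, pitch, yaw] about the fixed x, y, z axes, in that order (R = Rz(yaw) Ry(pitch) Rx(roll)).
In Python, from station import arm gives the robot as it stands.
- The arm moves only by the tool move_arm, never from a script. Its argument "rows" is text: rows parted by semicolons, each of 7 numbers parted by spaces: the turn, a rotation vector about the tool's x, y, z in degrees, then the shift along the tool's x, y, z in m, then the finger opening in m, from 0 to 0.0876. A call has 1 to 8 rows; each row shifts and turns the commanded pose from where the row before left it, along the tool's axes as they then stand; what a row does not reach is not made up. A row lasts 1/8 s, in which the tool goes at most 62.5 mm and 10.7 degrees, less where a joint would pass 70% of its speed; a pose out of reach is approached as far as the arm can. A call is refused whole if a number of a shift passes 0.0625 or a number of a turn 10.7, either way. A call with a gripper value outside its range is refused whole. The fingers move at their own pace and stop on an object; "squeeze" is the grip in N (left out, the last holds). Time passes only in rows, so rows that do not move let the fingers close. It gives the time, the measured TCP pose, the force, the opening and the grip force at its end, in the units of the state.
- arm.get_state(): the state, without advancing time (a new reading comes with each control period).
- arm.grab_frame(name): name is "scene" or "top"; returns (picture, depth): 400x640x3 uint8, blue, green, red; 400x640 float32, m along the optical axis (not along the pixel's ray), 0 where there is no reading.
- arm.camera_model(name): a dict with "mtx" (3x3 intrinsics, pixels), "camera_from_world" (4x4, takes a point from world to camera coordinates). Camera axes: x right, y down, z forward; pixel columns grow to the right and rows downward; lengths in m; the calibration is good to about 2 mm. A picture is of the moment at which its call begins. camera_model takes no time and is no camera call.
- arm.job_done(): hands the job in; it is judged then, once.
The state is a dict: "t": time; "q": joint angles; "qd": joint speeds; "joint_efforts": joint torques, N m; "eef_pos": TCP position; "ee_rot": TCP orientation; "force": force on the tool from outside, world axes, zero at the start; "moment": the same for the moment, N m; "width": finger opening in m; "gripper_force": force on a finger pad.
Only numpy, scipy, OpenCV 4.12 (cv2) and the standard library are available. Lean on these libraries where they do the work, as an engineer would, in place of code of your own. Each camera call takes 0.05 s, during which the arm holds its last target. There are 200 camera calls.

## Working session

There is one attempt and no reset: what is moved stays moved. The work goes in short steps, Python scripts to look and compute and a tool call to move; the robot and the scene stay as the last step left them, time stands still between calls to the robot, and variables do not carry over. Pictures are saved under pics/ and viewed, at most 10 in all, crops included, and the job is handed in when it is done.

Besides the shell and the picture viewer there is one more tool, called after "Emit:" by a JSON object that holds its "method" and its "body", one argument or row to a line. move_arm: Moves the arm, as the interface text tells. Its arguments: {"type":"object","properties":{"rows":{"type":"string"},"squeeze":{"type":"number"}},"required":["rows"]}

```bash
mkdir -p pics; ls; cat > h.py <<'E'
import numpy as np,cv2
from station import arm
def grab(n):
    im,d=arm.grab_frame(n); return im,d,arm.camera_model(n)
def pts(d,cm):
    K=np.array(cm["mtx"]);T=np.linalg.inv(np.array(cm["camera_from_world"]))
    v,u=np.mgrid[:400,:640]
    P=np.stack([(u-K[0,2])/K[0,0]*d,(v-K[1,2])/K[1,1]*d,d],-1)
    return P@T[:3,:3].T+T[:3,3]
def ray(u,v,z,cm):
    K=np.array(cm["mtx"]);T=np.linalg.inv(np.array(cm["camera_from_world"]))
    r=T[:3,:3]@np.array([(u-K[0,2])/K[0,0],(v-K[1,2])/K[1,1],1]);return T[:3,3]+r*(z-T[2,3])/r[2]
E
python3 - <<'E'
from h import *
for n in("top","scene"):
    im,d,cm=grab(n);cv2.imwrite(f"pics/{n}0.png",im);np.savez(f"{n}0",im=im,d=d);print(n,np.linalg.inv(cm["camera_from_world"])[:3,3],cm["mtx"])
s=arm.get_state();print(s)
E
```

```text
pics
top [ 0.4482831  -0.00219873  1.6133836 ] [[514.24158925   0.         312.72872886]
 [  0.         514.24158925 189.95818145]
 [  0.           0.           1.        ]]
scene [-0.20123231 -0.41856882  0.57174196] [[386.72254058   0.         318.37564061]
 [  0.         386.72254058 194.58136744]
 [  0.           0.           1.        ]]
{'t': 0.1, 'q': array([ 1.40806513e+00,  3.59329070e-01,  1.12108989e-02, -3.45431169e-04,
       -1.22408414e+00, -2.88128912e-01]), 'qd': array([ 0.00020232, -0.0009527 ,  0.00308476, -0.00018731, -0.0007534 ,
       -0.00058008]), 'joint_efforts': array([-1.98305199e-03, -5.84161627e+01,  2.93750256e+01,  7.01553494e+00,
        1.01956030e-02, -4.92726917e-05]), 'eef_pos': array([0.29393784, 0.60719908, 0.23372708]), 'ee_rot': array([ 3.14015234e+00, -8.82036020e-05, -4.50977657e-01]), 'force': array([-0.48691786, -0.73119344, -0.72580756]), 'moment': array([0.01191088, 0.0861098 , 0.01459896]), 'gripper_force': 0.0, 'width': 0.08759450898097272}
```

View pics/top0.png

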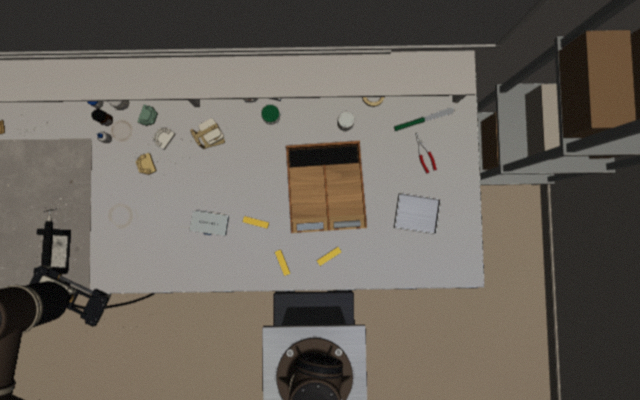

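View pics/scene0.png

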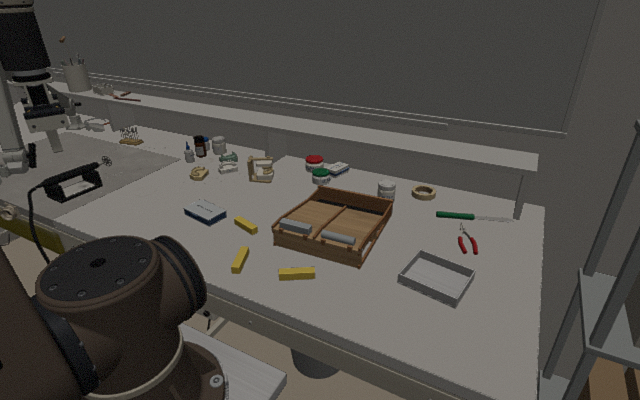

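The top view shows the ramp at (327,187), with its ledge nearest the robot and the trough at (323,153). The silvery bars are at (310,227) and (346,225). The tray is at (416,213) to the right, the bur case at (209,222), the jar at (346,120) and the pliers at (426,153). The yellow look-alikes at (256,222), (283,263) and (329,256) lie on the worktop. Only the two silvery bars on the ledge fit the description. I'll confirm them in a crop.

```bash
python3 - <<'E'
from h import *
for n in("top","scene"):
    z=np.load(n+"0.npz");cm=arm.camera_model(n);im=z["im"];P=pts(z["d"],cm);hsv=cv2.cvtColor(im,cv2.COLOR_BGR2HSV)
    Z=P[...,2];X=P[...,0];Y=P[...,1]
    box=(X>.3)&(X<.85)&(abs(Y)<.4)
    # wood
    wood=((hsv[...,0]<20)&(hsv[...,1]>90)&box&(Z>.02)&(Z<.08)).astype(np.uint8)
    wood=cv2.morphologyEx(wood,cv2.MORPH_OPEN,np.ones((2,2)))
    c=max(cv2.findContours(cv2.morphologyEx(wood,cv2.MORPH_CLOSE,np.ones((15,15))),0,2)[0],key=cv2.contourArea)
    q=c[:,0];w=P[q[:,1],q[:,0],:2].astype(np.float32);print(n,"wood",cv2.minAreaRect(w))
    bar=((hsv[...,1]<70)&(Z>.055)&(Z<.09)&box&(X<.5)&(abs(Y+.05)<.13)).astype(np.uint8)
    nn,l,st,ce=cv2.connectedComponentsWithStats(bar)
    for i in range(1,nn):
        if st[i,4]>40:
            p=P[l==i];print("bar",st[i],p.mean(0).round(4),np.percentile(p[:,2],[10,50,90]).round(3),cv2.minAreaRect(p[:,:2].astype(np.float32)))
    tr=((hsv[...,1]<70)&(Z>.015)&(Z<.04)&box&(Y<-.15)&(X<.6)).astype(np.uint8)
    nn,l,st,ce=cv2.connectedComponentsWithStats(tr)
    for i in range(1,nn):
        if st[i,4]>60:
            p=P[l==i];print("tray",st[i],np.percentile(p[:,2],[10,50,90]).round(3),cv2.minAreaRect(p[:,:2].astype(np.float32)))
    if n=="top": a=cv2.resize(im[130:240,280:450],None,fx=4.5,fy=4.5,interpolation=2)[:, :760]
    else: b=cv2.resize(im[180:270,265:400],None,fx=5.5,fy=5.5,interpolation=2)
cv2.imwrite("pics/b.png",b);cv2.imwrite("pics/a.png",a)
E
```

```text
top wood ((0.5773217678070068, -0.0472462996840477), (0.2718698978424072, 0.23358377814292908), 3.185624122619629)
bar [334 220  27   8 162] [ 0.4617 -0.1029  0.0716] [0.066 0.072 0.077] ((0.4619600772857666, -0.10389085114002228), (0.018201936036348343, 0.08011354506015778), 2.507398843765259)
bar [296 222  27   9 177] [0.4572 0.009  0.0741] [0.07  0.074 0.079] ((0.4565955102443695, 0.009976154193282127), (0.021157532930374146, 0.07802555710077286), 2.312769889831543)
tray [394 192  47  42 211] [0.018 0.024 0.029] ((0.49330660700798035, -0.3240174949169159), (0.13130487501621246, 0.11045003682374954), 80.41670227050781)
scene wood ((0.24917498230934143, -0.14245623350143433), (1.0186141729354858, 0.2807936668395996), 16.09796714782715)
bar [279 218  33  17 352] [0.4531 0.0031 0.0682] [0.058 0.071 0.074] ((0.45735812187194824, 0.014082100242376328), (0.09834779053926468, 0.03227059170603752), 83.16278076171875)
bar [321 230  35  16 295] [ 0.4569 -0.1081  0.0676] [0.06  0.069 0.073] ((0.4585660696029663, -0.10570644587278366), (0.019297871738672256, 0.08042138814926147), 6.252274513244629)
tray [398 249  78  54 710] [0.016 0.022 0.025] ((0.49157726764678955, -0.32717737555503845), (0.1305963695049286, 0.11455261707305908), 80.3436508178711)
```

View pics/b.png

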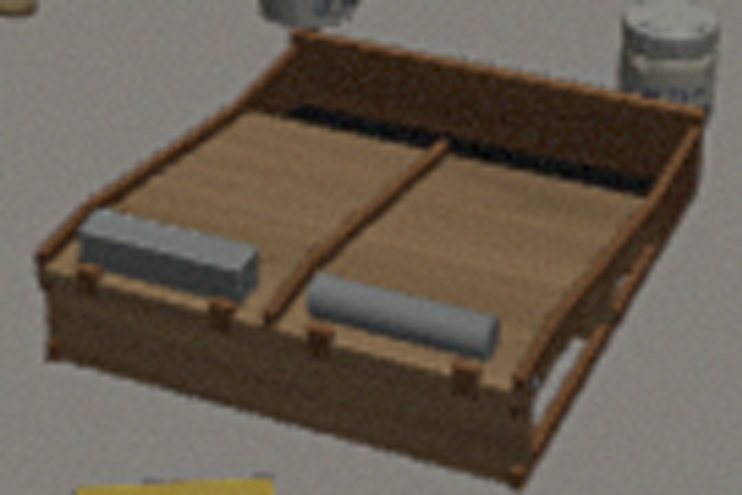

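View pics/a.png

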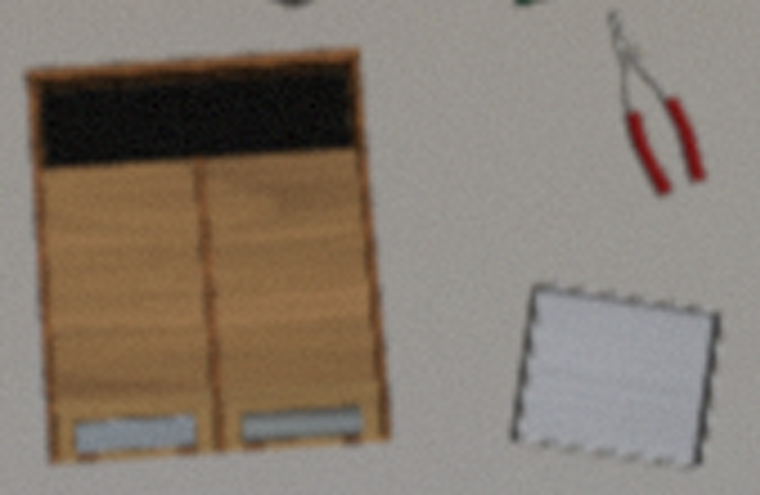

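The crop confirms it: the left bar (square end face) does not roll, so it is bar_b, and the right one is round, so it is bar_a. The ramp yaw is about 2.8° and its origin is about (0.5645, -0.045). The bar positions and sizes agree with that. The tray is at (0.4925, -0.3255) with yaw about -9.6°. I'll start with the round bar.

Emit:
{"method": "move_arm", "body": {
  "rows": "0 0 -9.55 0 0 0 0; 0 0 -9.55 0 0 0 0; 0 0 -9.55 0 0 0 0; 0 0 0 0.007 0.055 0 0; 0 0 0 0.007 0.055 0 0; 0 0 0 0.007 0.055 0 0; 0 0 0 0.007 0.055 0 0; 0 0 0 0.007 0.055 0 0",
  "squeeze": 20
}}

```text
t: 1.1
eef_pos: [0.3425, 0.3326, 0.2343]
ee_rot: [3.141, 0.0, 0.049]
force: [0.7, 0.4, -0.2]
width: 0.0133
gripper_force: 0.0
```

Emit:
{"method": "move_arm", "body": {
  "rows": "0 0 0 0.006 0.055 0 0; 0 0 0 0.006 0.055 0 0; 0 0 0 0.006 0.055 0 0; 0 0 0 0.006 0.055 0 0; 0 0 0 0.006 0.055 0 0; 0 0 0 0.006 0.055 0 0; 0 0 0 0.006 0.055 0 0; 0 0 0 0.006 0.055 0 0"
}}

```text
t: 2.1
eef_pos: [0.412, -0.1043, 0.2347]
ee_rot: [-3.141, -0.001, 0.049]
force: [1.1, 0.2, 0.1]
width: 0.0004
gripper_force: 0.0
```

Emit:
{"method": "move_arm", "body": {
  "rows": "0 0 0 0 0.002 0.055 0; 0 0 0 0 0 0.055 0; 0 0 0 0 0 0.04 0; 0 0 0 0 0 0 0"
}}

```text
t: 2.6
eef_pos: [0.4098, -0.105, 0.0824]
ee_rot: [3.141, 0.007, 0.049]
force: [-0.2, 0.3, 0.6]
width: 0.0002
gripper_force: 0.0
```

Emit:
{"method": "move_arm", "body": {
  "rows": "0 0 0 0 0 0.014 0; 0 0 0 0.015 0 0 0; 0 0 0 0.008 0 0 0; 0 0 0 0.006 0 0 0; 0 0 0 0.006 0 0 0; 0 0 0 0.006 0 0 0; 0 0 0 0.006 0 0 0; 0 0 0 0.006 0 0 0"
}}

```text
t: 3.6
eef_pos: [0.4656, -0.1019, 0.0706]
ee_rot: [3.142, 0.0, 0.049]
force: [-2.2, -0.3, 3.9]
width: 0.0006
gripper_force: 1.7
```

Emit:
{"method": "move_arm", "body": {
  "rows": "0 0 0 0.005 0 0 0; 0 0 0 0.005 0 0 0; 0 0 0 0.005 0 0 0; 0 0 0 0.005 0 0 0; 0 0 0 -0.01 0 0 0; 0 0 0 -0.03 0 0 0; 0 0 0 0 0 0 0; 0 0 0 0 0 0 0"
}}

```text
t: 4.6
eef_pos: [0.4454, -0.1029, 0.0709]
ee_rot: [-3.142, -0.001, 0.05]
force: [0.1, 0.1, -0.3]
width: 0.0007
gripper_force: 0.0
```

```bash
python3 - <<'E'
from h import *
a,_,_=grab("top");b,_,_=grab("scene")
cv2.imwrite("pics/c.png",np.hstack([cv2.resize(a[120:260,270:400],(372,400)),cv2.resize(b[180:270,265:400],(420,400))]))
E
```

```text
(no output)
```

View pics/c.png

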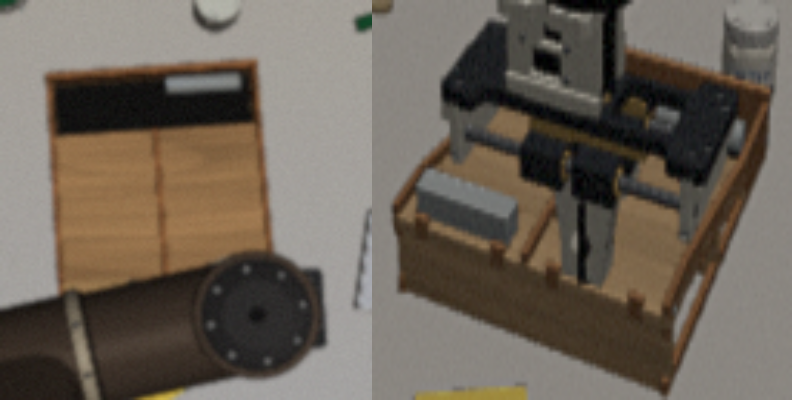

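The round bar has rolled into the trough by itself: it is at (203,83) in the left half, against the end wall. The square bar is still on its ledge. Next I'll nudge the square bar.

Emit:
{"method": "move_arm", "body": {
  "rows": "0 0 0 -0.02 0 -0.02 0; 0 0 0 -0.015 0 -0.04 0; 0 0 0 0 -0.056 0 0; 0 0 0 0 -0.055 0 0; 0 0 0 0 0 0.04 0; 0 0 0 0 0 0.02 0; 0 0 0 0.015 0 0.001 0; 0 0 0 0.008 0 0 0"
}}

```text
t: 5.7
eef_pos: [0.4299, 0.0078, 0.0702]
ee_rot: [-3.142, -0.001, 0.049]
force: [-0.7, -0.3, -0.1]
width: 0.0005
gripper_force: 0.0
```

Emit:
{"method": "move_arm", "body": {
  "rows": "0 0 0 0.005 0 0 0; 0 0 0 0.005 0 0 0; 0 0 0 0.005 0 0 0; 0 0 0 0.005 0 0 0; 0 0 0 0.005 0 0 0; 0 0 0 0.005 0 0 0; 0 0 0 0.005 0 0 0; 0 0 0 0 0 0 0"
}}

```text
t: 6.7
eef_pos: [0.4633, 0.0092, 0.0695]
ee_rot: [-3.142, -0.0, 0.049]
force: [-0.0, -0.9, 0.1]
width: 0.0005
gripper_force: 0.0
```

Emit:
{"method": "move_arm", "body": {
  "rows": "0 0 0 0.005 0 0 0; 0 0 0 0.005 0 0 0; 0 0 0 0.005 0 0.001 0; 0 0 0 0.005 0 0.001 0; 0 0 0 0.004 0 0 0; 0 0 0 0 0 0 0"
}}

```text
t: 7.45
eef_pos: [0.4871, 0.0103, 0.0675]
ee_rot: [3.142, -0.0, 0.049]
force: [-0.4, 0.1, 0.1]
width: 0.0004
gripper_force: 0.0
```

Emit:
{"method": "move_arm", "body": {
  "rows": "0 0 0 -0.01 0 0 0; 0 0 0 -0.03 0 0 0; 0 0 0 -0.03 0 -0.04 0; 0 0 0 0 0 -0.06 0; 0 0 0 0 0 0 0; 0 0 0 0 0 0 0; 0 0 0 0 0 0 0"
}}

```text
t: 8.32
eef_pos: [0.4158, 0.0065, 0.1665]
ee_rot: [3.141, 0.002, 0.049]
force: [0.4, 0.2, -0.3]
width: 0.0007
gripper_force: 0.0
```

```bash
cat > m.py <<'E'
from h import *
for n in("top","scene"):
    im,d,cm=grab(n);P=pts(d,cm);hsv=cv2.cvtColor(im,cv2.COLOR_BGR2HSV);X,Y,Z=P[...,0],P[...,1],P[...,2]
    m=((hsv[...,1]<70)&(Z>.045)&(Z<.085)&(X>.44)&(X<.6)&(Y>-.04)&(Y<.06)).astype(np.uint8)
    k,l,st,_=cv2.connectedComponentsWithStats(m)
    for i in range(1,k):
        if st[i,4]>40: p=P[l==i];print(n,st[i],p.mean(0).round(4),cv2.minAreaRect(p[:,:2].astype(np.float32)))
    cv2.imwrite(f"pics/m_{n}.png",im)
E
python3 m.py; python3 -c "
import cv2,numpy as np
a=cv2.imread('pics/m_top.png');b=cv2.imread('pics/m_scene.png')
cv2.imwrite('pics/d.png',np.hstack([cv2.resize(a[120:260,270:400],(372,400)),cv2.resize(b[180:270,265:400],(420,400))]))"
```

```text
top [295 205  27   9 195] [0.5079 0.0116 0.07  ] ((0.5081340074539185, 0.012373263016343117), (0.021745793521404266, 0.07850033789873123), 2.881068706512451)
scene [290 210  31  15 310] [0.5031 0.0052 0.0648] ((0.5074456334114075, 0.007812075316905975), (0.025591662153601646, 0.07980905473232269), 5.218502998352051)
```

View pics/d.png

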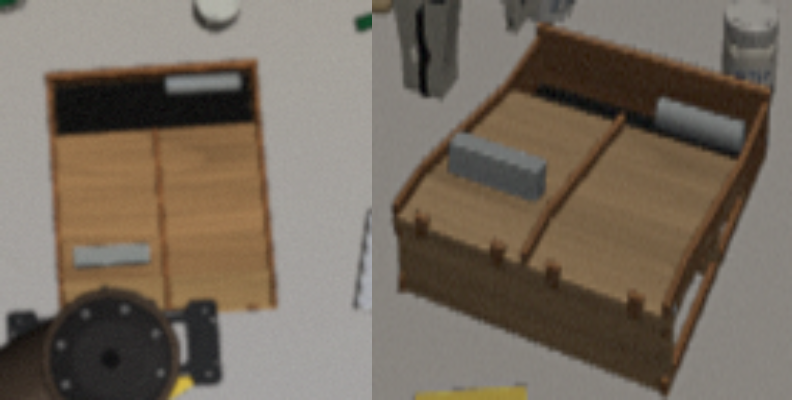

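The square bar rests across the slope at (111,254) in the left half, wholly past the crest, centre about (0.506, 0.010), and the arm is clear of it. Next I'll turn the tool a quarter, tilt it 9° and grasp the bar.

Emit:
{"method": "move_arm", "body": {
  "rows": "0 0 10 0 0 0 0.055; 0 0 10 0 0 0 0.055; 0 0 10 0 0 0 0.055; 0 0 10 0 0 0 0.055; 0 0 10 0 0 0 0.055; 0 0 10 0 0 0 0.055; 0 0 10 0 0 0 0.055; 0 0 10 0 0 0 0.055"
}}

```text
t: 9.43
eef_pos: [0.4165, 0.0066, 0.1667]
ee_rot: [3.14, -0.001, -1.353]
force: [-0.0, -0.2, -0.0]
width: 0.0546
gripper_force: 0.0
```

Emit:
{"method": "move_arm", "body": {
  "rows": "0 0 10 0 0 0 0.055; 0 0 0 0 -0.05 0 0.055; 0 0 0 0 -0.052 0.026 0.055; -9 0 0 0 0 0 0.055; 0 0 0 0 0 0 0.055"
}}

```text
t: 10.05
eef_pos: [0.5199, 0.0117, 0.1385]
ee_rot: [2.978, -0.002, -1.523]
force: [-0.7, -0.4, -0.1]
width: 0.0552
gripper_force: 0.0
```

Emit:
{"method": "move_arm", "body": {
  "rows": "0 0 0 0 0.001 0.04 0.055; 0 0 0 0 0 0.02 0.055; 0 0 0 0 0 0.01 0.055; 0 0 0 0 0 0.006 0.055; 0 0 0 0 0 0 0.055"
}}

```text
t: 10.68
eef_pos: [0.5059, 0.0113, 0.067]
ee_rot: [2.985, 0.0, -1.521]
force: [-0.1, -0.1, -0.4]
width: 0.0547
gripper_force: 0.0
```

Emit:
{"method": "move_arm", "body": {
  "rows": "0 0 0 0 0 0 0.01; 0 0 0 0 0 0 0.01; 0 0 0 0 0 0 0.01; 0 0 0 0 0 0 0.01; 0 0 0 0 0 0 0.01; 0 0 0 0 0 0 0.01",
  "squeeze": 25
}}

```text
t: 11.42
eef_pos: [0.5061, 0.0113, 0.0668]
ee_rot: [2.985, 0.0, -1.521]
force: [0.4, -1.1, 1.6]
width: 0.0195
gripper_force: 25.0
```

Emit:
{"method": "move_arm", "body": {
  "rows": "0 0 0 0 0 -0.015 0.01; 0 0 0 0 0 -0.035 0.01; 0 0 0 0 0 -0.04 0.01; 0 0 0 0 0 -0.02 0.01; 9 0 0 0 0 0 0.01; 0 0 6.2 0 0 0 0.01; 0 0 6.2 0 0 0 0.01; 0 0 0 0 0 0 0.01"
}}

```text
t: 12.42
eef_pos: [0.523, 0.0121, 0.1762]
ee_rot: [-3.141, 0.0, -1.737]
force: [-0.4, -1.3, -0.3]
width: 0.0199
gripper_force: 25.0
```

Emit:
{"method": "move_arm", "body": {
  "rows": "0 0 0 0.03 -0.003 0 0.01; 0 0 0 0.045 -0.003 0 0.01; 0 0 0 0.05 -0.003 0 0.01; 0 0 0 0.05 -0.004 0 0.01; 0 0 0 0.05 -0.004 0 0.01; 0 0 0 0.05 -0.004 0 0.01; 0 0 0 0.043 -0.004 0 0.01; 0 0 0 0.02 -0.001 0 0.01"
}}

```text
t: 13.42
eef_pos: [0.4919, -0.3276, 0.1752]
ee_rot: [3.141, -0.0, -1.738]
force: [0.8, 0.4, -0.3]
width: 0.0199
gripper_force: 25.0
```

Emit:
{"method": "move_arm", "body": {
  "rows": "0 0 0 0 0 0.03 0.01; 0 0 0 0 0 0.04 0.01; 0 0 0 0 0 0.03 0.01; 0 0 0 0 0 0.02 0.01; 0 0 0 0 0 0.01 0.01; 0 0 0 0 0 0 0.01; 0 0 0 0 0 0 0.01"
}}

```text
t: 14.3
eef_pos: [0.4931, -0.3257, 0.0463]
ee_rot: [-3.14, -0.0, -1.737]
force: [-0.0, 0.1, -0.5]
width: 0.0199
gripper_force: 25.0
```

```bash
python3 - <<'E'
from h import *
a,_,_=grab("top");b,_,_=grab("scene")
cv2.imwrite("pics/e.png",np.hstack([cv2.resize(a[160:260,360:470],(396,360)),cv2.resize(b[200:310,370:490],(396,360))]))
print(arm.get_state()["eef_pos"])
E
```

```text
[ 0.49308994 -0.32570461  0.04636134]
```

View pics/e.png

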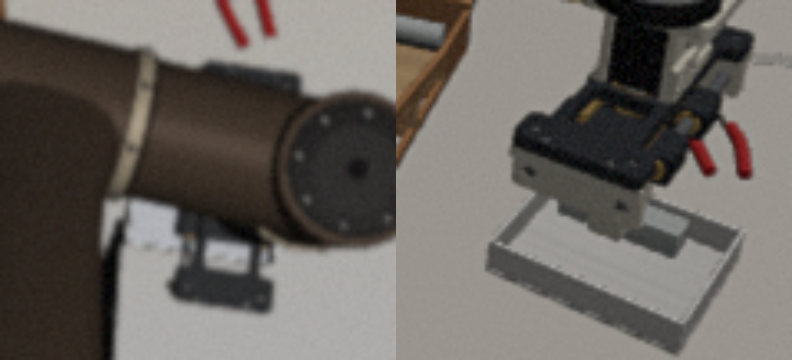

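The bar hangs over the inside of the tray, at about (640,225) in the right half, lined up with the tray walls. I'll lower it to contact.

Emit:
{"method": "move_arm", "body": {
  "rows": "0 0 0 0 0 0.012 0.01; 0 0 0 0 0 0.008 0.01; 0 0 0 0 0 0.003 0.01; 0 0 0 0 0 0.002 0.01; 0 0 0 0 0 0 0.01; 0 0 0 0 0 0 0.01"
}}

```text
t: 15.15
eef_pos: [0.4926, -0.3256, 0.0205]
ee_rot: [-3.141, -0.0, -1.738]
force: [-0.0, 0.6, -0.6]
width: 0.0199
gripper_force: 25.0
```

Emit:
{"method": "move_arm", "body": {
  "rows": "0 0 0 0 0 0.001 0.01; 0 0 0 0 0 0.001 0.01; 0 0 0 0 0 0 0.01"
}}

```text
t: 15.52
eef_pos: [0.4923, -0.3255, 0.0182]
ee_rot: [3.141, 0.0, -1.738]
force: [-0.1, -0.0, -0.4]
width: 0.0196
gripper_force: 25.0
```

Emit:
{"method": "move_arm", "body": {
  "rows": "0 0 0 0 0 0.001 0.01; 0 0 0 0 0 0.001 0.01; 0 0 0 0 0 0 0.01"
}}

```text
t: 15.9
eef_pos: [0.4925, -0.3256, 0.018]
ee_rot: [-3.141, -0.0, -1.737]
force: [-4.2, 4.6, 16.4]
width: 0.0201
gripper_force: 25.0
```

Contact with the tray floor. I'll release and back off.

Emit:
{"method": "move_arm", "body": {
  "rows": "0 0 0 0 0 -0.001 0.045; 0 0 0 0 0 0 0.045; 0 0 0 0 0 0 0.045; 0 0 0 0 0 0 0.045; 0 0 0 0 0 -0.02 0.045; 0 0 0 0 0 -0.05 0.045; 0 0 0 0 0 -0.06 0.045; 0 0 0 0 0 -0.06 0.045"
}}

```text
t: 16.9
eef_pos: [0.492, -0.3255, 0.209]
ee_rot: [3.141, -0.0, -1.738]
force: [1.7, 0.2, -0.4]
width: 0.045
gripper_force: 0.0
```

Emit:
{"method": "move_arm", "body": {
  "rows": "0 0 0 -0.055 0 0 0.045; 0 0 0 -0.055 0 0 0.045; 0 0 0 -0.055 0 0 0.045; 0 0 0 -0.055 0 0 0.045; 0 0 0 0 0 0 0.045; 0 0 0 0 0 0 0.045"
}}

```text
t: 17.65
eef_pos: [0.5289, -0.1084, 0.2072]
ee_rot: [3.141, -0.0, -1.737]
force: [-0.4, 0.6, 0.2]
width: 0.045
gripper_force: 0.0
```

```bash
python3 - <<'E'
from h import *
a,d,cm=grab("top");b,_,_=grab("scene")
cv2.imwrite("pics/f.png",np.hstack([cv2.resize(a[100:260,270:450],(405,360)),cv2.resize(b[160:310,270:490],(395,270)).copy() if 0 else cv2.resize(b[170:310,310:480],(395,360))]))
P=pts(d,cm);m=(P[...,2]<.035)&(P[...,2]>.016)&(abs(P[...,0]-.4925)<.045)&(abs(P[...,1]+.3255)<.05);p=P[m];print(len(p),p.mean(0),cv2.minAreaRect(p[:,:2].astype(np.float32)))
E
```

```text
171 [ 0.49322974 -0.32402331  0.02322653] ((0.5135679841041565, -0.32850849628448486), (0.08215230703353882, 0.06232001259922981), 80.40998077392578)
```

View pics/f.png

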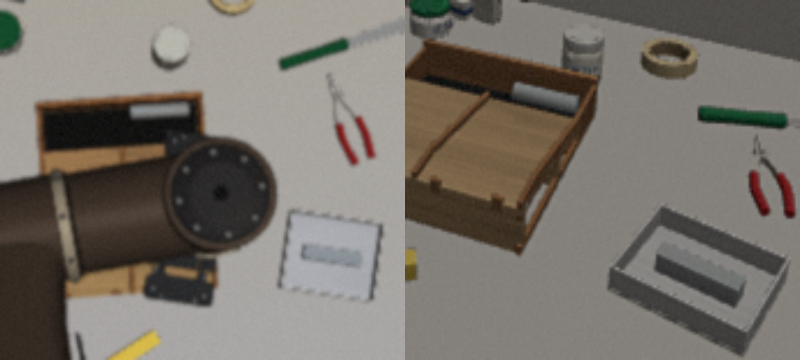

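The square bar lies flat in the middle of the tray at (330,254), with its top at 23 mm. The round bar is in the trough at (160,110). The jar and pliers are where they were, and the arm touches nothing.

```bash
python3 -c "
from station import arm
print(arm.job_done())"
```

```text
the job is handed in; nothing more can be done
None
```

The job is handed in at about 18 s of the 64 s allowed: in the last pictures the round bar, which rolled down by itself, rests in the trough and the square bar lies flat in the tray, but the hand-in returned no verdict.

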